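Unload the transit rack into the kit tray

TASK

The parts for a power supply repair have come from the stores in the aluminium transit rack. Swing the rack's retaining bar up and right back, so that it stays open, before moving any part; then move all four parts (transformer, heat sink, terminal block, capacitor) to the black kit tray, each lying flat in the nest that is cut to its size and lengthwise in its pocket (the nearly square transformer may lie either way).

Things in the scene. Friction and masses are not known exactly. Their poses are not given: they have to be found in the camera images.
- transformer_mid (a point): the switch-mode transformer, a black block with yellow tape, its centre half-way up. 38 x 42 x 24 mm (x, y, z); the core is 38 x 32 mm, below it a 4 mm foot reaches 42 mm along y. Grasp across x. It is loose and starts in one bay of the aluminium transit rack.
- heat_sink_mid (a point): the silvery finned heat sink, its centre half-way up. 24 x 44 x 22 mm (x, y, z), fins upright and running along x. Grasp across x. It is loose and starts in one bay of the aluminium transit rack.
- terminal_mid (a point): the long black screw terminal block, its centre half-way up. 22 x 70 x 17 mm (x, y, z). Grasp across x. It is loose and starts in one bay of the aluminium transit rack. Rack floor 8 mm above the bench; bays 60 mm apart along the parts' x; walls beyond both ends of the parts 22 mm above the bench, 82 mm between them, the row ends open.
- capacitor_mid (a point): the small dark electrolytic capacitor lying on its side, its centre half-way up. 16 x 25 x 16 mm (x, y, z), its length along y. Grasp across x. It is loose and starts in one bay of the aluminium transit rack. Between the bays are only short white ribs, 21 mm above the bench, 27 mm or more from the row's middle line: the fingers have room beside a part's middle.
- transformer_nest (a point): nest for the transformer on the black kit tray: middle of its pocket floor, 9 mm above the bench; z up, the part's y goes along the pocket's y, either way round. Pocket 52 x 56 mm (x, y), 7 mm of play all round. Grey walls 9 mm high at the y ends and corners, open at the middle of the sides (28 mm or more) for the fingers. Nests stand 60 mm apart along their x.
- heat_sink_nest (a point): nest for the heat sink on the black kit tray: middle of its pocket floor, 9 mm above the bench; z up, the part's y goes along the pocket's y, either way round. Pocket 38 x 58 mm (x, y), 7 mm of play all round. Grey walls 9 mm high at the y ends and corners, open at the middle of the sides (28 mm or more) for the fingers. Nests stand 60 mm apart along their x.
- terminal_nest (a point): nest for the terminal on the black kit tray: middle of its pocket floor, 9 mm above the bench; z up, the part's y goes along the pocket's y, either way round. Pocket 36 x 84 mm (x, y), 7 mm of play all round. Grey walls 9 mm high at the y ends and corners, open at the middle of the sides (28 mm or more) for the fingers. Nests stand 60 mm apart along their x.
- capacitor_nest (a point): nest for the capacitor on the black kit tray: middle of its pocket floor, 9 mm above the bench; z up, the part's y goes along the pocket's y, either way round. Pocket 30 x 39 mm (x, y), 7 mm of play all round. Grey walls 9 mm high at the y ends and corners, open at the middle of the sides (28 mm or more) for the fingers. Nests stand 60 mm apart along their x.
- bar (a joint): retaining bar of the transit rack: 0 = down over the row, about 3 mm above the tallest part; 1.70 rad = right back on its stop. Beyond its balance point, about 1.35, it stays back by itself; before that it falls shut. 0.25 kg, little friction. The hinge axis is parallel to the x of point bar_grip, at y = +97 mm, z = -24 mm in that point's frame (the point turns with the bar).
- bar_grip (a point): middle of the bar's grip, a black ribbed round sleeve 13 mm thick, 110 mm long along this point's x, 54 mm above the bench with the bar down. Then z is up and y points level across the row to the hinge. Opening lifts the grip and carries it over to the hinge side, to about 0.13 m above the bench. Pinched from above across y, the sleeve turns between the fingers.
There are look-alikes about, which are no part of the job. What is shaped like the part that bears transformer_mid but orange or white is not meant.

How it is judged (in metres and radians):
On the way:
1. the retaining bar is swung back past its balance point while all four parts still lie in the rack (value of joint bar above 1.5 rad and distance of each of transformer_mid, heat_sink_mid, terminal_mid, capacitor_mid from where it was at the start of the episode below 0.025 m), for 0.2 s.
At the end, for the whole second after the job is handed in: Each part lies flat on the floor of its own nest: centre within 12 mm of the pocket's middle from above, height within 4 mm, tilt under 7 degrees, all but the nearly square transformer within 23 degrees of lengthwise; all at rest; the bar still back (joint above 1.55) (horizontal distance between transformer_mid and transformer_nest below 0.012 m and z of transformer_mid in the frame of transformer_nest between 0.008 and 0.016 m and angle between each of transformer_mid, heat_sink_mid, terminal_mid, capacitor_mid's own z axis and vertical below 0.12 rad and horizontal distance between heat_sink_mid and heat_sink_nest below 0.012 m and z of heat_sink_mid in the frame of heat_sink_nest between 0.007 and 0.015 m and angle between the y axis of heat_sink_mid and the y axis of heat_sink_nest, either way round below 0.4 rad and horizontal distance between terminal_mid and terminal_nest below 0.012 m and z of terminal_mid in the frame of terminal_nest between 0.0045 and 0.0125 m and angle between the y axis of terminal_mid and the y axis of terminal_nest, either way round below 0.4 rad and horizontal distance between capacitor_mid and capacitor_nest below 0.012 m and z of capacitor_mid in the frame of capacitor_nest between 0.004 and 0.012 m and angle between the y axis of capacitor_mid and the y axis of capacitor_nest, either way round below 0.4 rad and linear speed of each of transformer, heat_sink, terminal, capacitor below 0.02 m/s and value of joint bar above 1.55 rad); the robot touches nothing.
It also fails if it takes over 109 s, if anything falls off the work surface, if the arm or the gripper's body presses on something with over 40 N, if the wrist force passes 120 N, or if a joint passes its speed limit or range.

ROBOT

A 6-joint arm with a two-finger parallel gripper is mounted at the origin on a cart in front of the work surface, level with it; the furniture and walls round the work are solid. World frame = base frame: x ahead of the robot, y to its left, z up, the work surface at z = 0. Lengths are in mm, angles in rad, forces in N, time in s.
With the tool pointing down it reaches from about 300 to 775 mm from the base axis. Payload 14.6 kg.
Tool frame: the origin (TCP) lies at the very end of the fingers, on their centre line; the grasp point (between the pads) lies 19 mm behind it; z points along the fingers, y is the line along which they close (so a half turn about z gives the same grasp; the last joint's range is limited). The gripper opens to 94 mm and grips with 3 to 60 N. Pads are 16 mm wide; open, the fingers measure 119 mm over their backs; the gripper's body (75 mm by 177 mm) begins 78 mm behind the grasp point.
Start: joints at [-1.277, 0.3, 1.521, -0, 1.321, -0.067], TCP at [194.155, -514.58, 205.446] pointing down, gripper open.
Joint ranges: [-3.03, 3.03], [-0.79, 2.21], [0.23, 2.52], [-1.04, 4.18], [0, 3.07], [-2.55, 2.55]. Speed limits (rad/s): [2.22, 2.22, 2.57, 3.14, 3.14, 3.14].

INTERFACE

Orientations are given as [roll, pitch, yaw] about the fixed x, y, z axes, in that order (R = Rz(yaw) Ry(pitch) Rx(roll)).
In Python, from cell import manip gives the robot as it stands. The module is installed in compiled form; this text tells all that it offers.
- The arm moves only by the shell command python3 -m inch 'ROWS' [FORCE]. ROWS is JSON, a list of rows, each an object of numbers: "gripper": the opening, from 0 (shut) to 1 (fully open); "dx", "dy", "dz": the shift along the world's x, y, z in m; "wx", "wy", "wz": the turn, a rotation vector about the world's x, y, z in degrees. A call has exactly 5 rows; each row is the pose to reach, as a shift and turn from the pose commanded when the call began; what a row does not reach only later rows make up. A row lasts 1/12 s, in which the tool goes at most 41.7 mm and 7.16 degrees, less where a joint would pass 70% of its speed; a pose out of reach is approached as far as the arm can. A call with a gripper value outside its range is refused whole. The fingers move at their own pace and stop on an object; FORCE is the grip in N (left out, the last holds). Time passes only in rows, so rows that repeat a pose let the fingers close, or fill a call up. It gives the time, the measured TCP pose, the force, the opening and the grip force at its end, in the units of the state.
- manip.read_state(): the state, without advancing time (a new reading comes with each control period).
- manip.camera(name): name is "scene" or "top"; returns the picture (400x640x3 uint8, blue, green, red); there is no depth.
- manip.camera_info(name): a dict with "camera_matrix" (3x3 intrinsics, pixels), "D" ([k1, k2, p1, p2, k3] as OpenCV has them; the pictures are not rectified), "R" (3x3) and "t" (3): a world point X has camera coordinates R X + t. Camera axes: x right, y down, z forward; pixel columns grow to the right and rows downward; lengths in mm; the calibration is good to about 2 mm. A picture is of the moment at which its call begins. camera_info takes no time and is no camera call.
- manip.sign_off(): hands the job in; it is judged then, once.
The state is a dict: "clock": time; "joints": joint angles; "qd": joint speeds; "effort": joint torques, N m; "eef_pos": TCP position; "eef_rot": TCP orientation; "wrist_force": force on the tool from outside, world axes, zero at the start; "moment": the same for the moment, N m; "finger_gap": finger opening in mm; "finger_force": force on a finger pad.
Only numpy, scipy, OpenCV 4.12 (cv2) and the standard library are available. Lean on these libraries where they do the work, as an engineer would, in place of code of your own. Each camera call takes 0.05 s, during which the arm holds its last target. There are 200 camera calls.

## Working session

There is one attempt and no reset: what is moved stays moved. The work goes in short steps, Python scripts to look and compute and a shell command to move; the robot and the scene stay as the last step left them, time stands still between calls to the robot, and variables do not carry over. Pictures are saved under pics/ and viewed, at most 14 in all, crops included, and the job is handed in when it is done.

```bash
mkdir -p pics; ls; cat > h.py <<'E'
import numpy as np, cv2
from cell import manip
def shot(n,f):
    im=manip.camera(n); cv2.imwrite('pics/'+f,im); return im
def ray(n,px):
    c=manip.camera_info(n); K=np.array(c["camera_matrix"]);D=np.array(c["D"]);R=np.array(c["R"]);t=np.array(c["t"])
    u=cv2.undistortPoints(np.array(px,float).reshape(-1,1,2),K,D).reshape(-1,2)
    return -R.T@t, np.c_[u,np.ones(len(u))]@R
def plane(n,px,z):
    o,d=ray(n,px); return o+d*((z-o[2])/d[:,2])[:,None]
def two(p1,p2,a='top',b='scene'):
    o1,d1=ray(a,[p1]);o2,d2=ray(b,[p2]);d1=d1[0];d2=d2[0]
    s=np.linalg.lstsq(np.c_[d1,-d2],o2-o1,rcond=None)[0]
    A=o1+s[0]*d1;B=o2+s[1]*d2
    return (A+B)/2,np.linalg.norm(A-B)
def proj(n,X):
    c=manip.camera_info(n);R=np.array(c["R"])
    return cv2.projectPoints(np.array(X,float).reshape(-1,1,3),cv2.Rodrigues(R)[0],np.array(c["t"],float),np.array(c["camera_matrix"]),np.array(c["D"]))[0].reshape(-1,2)
E
python3 - <<'E'
from h import *
shot('top','top1.png');shot('scene','scene1.png')
for n in('top','scene'):
    c=manip.camera_info(n);R=np.array(c['R']);print(n,(-R.T@np.array(c['t'])).round(),R[2].round(2),c['camera_matrix'])
s=manip.read_state();print(s)
E
```

```text
pics
top [ 404.  320. 1069.] [ 0.04  0.01 -1.  ] [[511.28697055   0.         310.99288754]
 [  0.         511.28697055 201.90528878]
 [  0.           0.           1.        ]]
scene [   2. 1153.  545.] [ 0.43 -0.78 -0.45] [[439.1755872    0.         321.464722  ]
 [  0.         439.1755872  194.62857902]
 [  0.           0.           1.        ]]
{'clock': 0.1, 'joints': array([-1.27661491e+00,  3.00424412e-01,  1.52153788e+00, -3.35115573e-05,
        1.32069385e+00, -6.66312951e-02]), 'qd': array([ 0.00010005, -0.00194835, -0.00255405,  0.00043235,  0.00083805,
       -0.00072749]), 'effort': array([ 2.95298989e-03, -5.32640648e+01, -3.53281438e+01,  7.10438169e-02,
        2.34705757e-02, -6.71090243e-05]), 'eef_pos': array([ 194.07135092, -514.36259874,  204.93021218]), 'eef_rot': array([-3.14052936e+00, -3.84212016e-05,  3.60821008e-01]), 'wrist_force': array([-0.52518828, -0.12784533, -0.57478079]), 'moment': array([-0.05175407, -0.005103  , -0.0061034 ]), 'finger_force': 0.0, 'finger_gap': 93.836238384974}
```

View pics/top1.png

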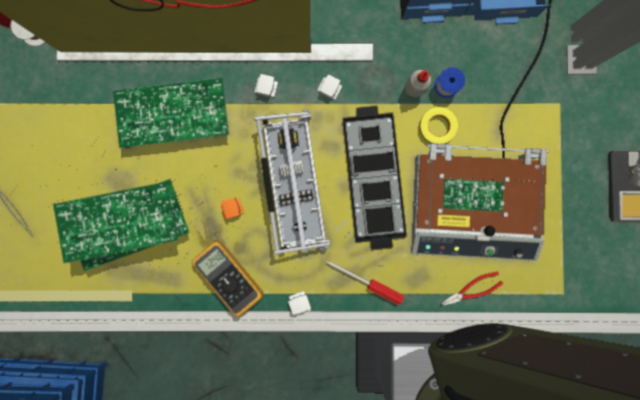

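View pics/scene1.png

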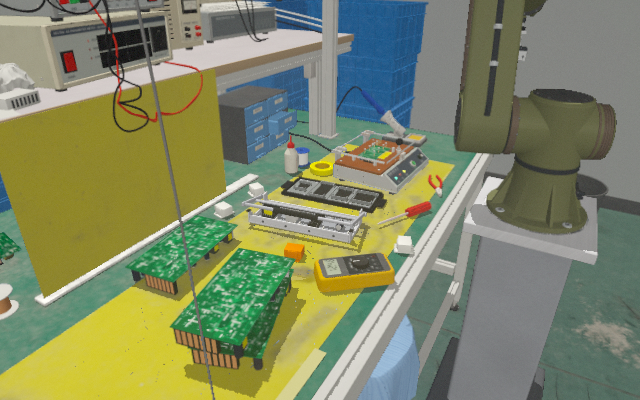

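```bash
python3 - <<'E'
from h import *
t=cv2.imread('pics/top1.png');s=cv2.imread('pics/scene1.png')
cv2.imwrite('pics/c1.png',cv2.resize(t[95:265,240:420],None,fx=3.5,fy=3.5,interpolation=cv2.INTER_CUBIC)[:600])
cv2.imwrite('pics/c2.png',cv2.resize(s[170:260,230:400],None,fx=4.6,fy=4.6,interpolation=cv2.INTER_CUBIC))
print(plane('top',[(290,185),(375,178),(265,185)],20))
E
```

```text
[[481.75488303 371.5025453   20.        ]
 [496.37668227 196.86158661  20.        ]
 [481.68566054 422.93644346  20.        ]]
```

View pics/c1.png

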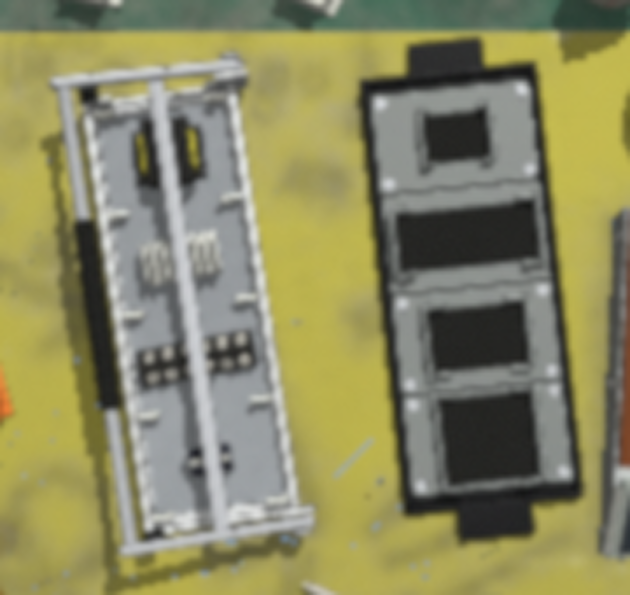

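View pics/c2.png

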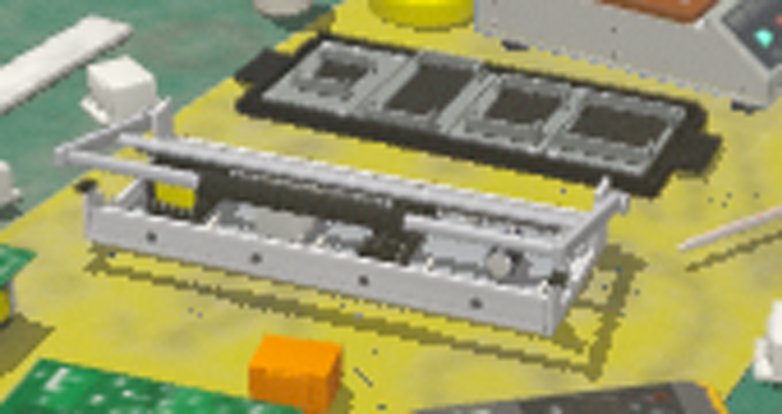

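```bash
python3 - <<'E'
from h import *
for a,b in(((264,157.9),(273,209)),((270.6,211.6),(318,218.3))): print(two(a,b))
t=cv2.imread('pics/top1.png')
up=4
r=cv2.resize(t[105:255,335:415],None,fx=up,fy=up,interpolation=cv2.INTER_CUBIC)
g=r.max(axis=2);m=(g<75).astype('uint8')
n,l,st,ce=cv2.connectedComponentsWithStats(m)
for i in range(1,n):
    if st[i,4]>500:
        pts=np.argwhere(l==i)[:,::-1].astype(np.float32); rc=cv2.minAreaRect(pts)
        p=(np.array([ce[i],rc[0]])+.5)/up-.5+[335,105]
        bx=(cv2.boxPoints(rc)+.5)/up-.5+[335,105]
        W=plane('top',bx,9)
        e=[np.round(np.linalg.norm(W[k+1]-W[k])) for k in(0,1)]
        d=W[1]-W[0] if e[0]>e[1] else W[2]-W[1]
        print(st[i,4],p.round(1).tolist(),plane('top',p,9).round(1).tolist(),e,'long dir deg',np.degrees(np.arctan2(d[1],d[0])).round(1))
# edges of grip mask
r=cv2.resize(t[145:225,250:285],None,fx=up,fy=up,interpolation=cv2.INTER_CUBIC)
m=(r.max(axis=2)<55).astype('uint8');n,l,st,ce=cv2.connectedComponentsWithStats(m)
for i in range(1,n):
    if st[i,4]>300:
        rc=cv2.minAreaRect(np.argwhere(l==i)[:,::-1].astype(np.float32));p=(np.array(rc[0])+.5)/up-.5+[250,145]
        print('grip',st[i,4],rc,p,plane('top',[p],54), plane('top',(cv2.boxPoints(rc)+.5)/up-.5+[250,145],54).round(1).tolist())
E
```

```text
(array([534.79488441, 422.77764896,  54.86974374]), np.float64(3.6840812582556612))
(array([425.62786133, 407.86676675,  54.08769701]), np.float64(1.3512936939984397))
20007 [[372.6, 180.6], [373.9, 177.6]] [[491.9, 200.5, 9.0], [498.3, 197.9, 9.0]] [np.float64(107.0), np.float64(295.0)] long dir deg -174.2
3710 [[370.1, 133.6], [370.0, 133.6]] [[590.1, 205.4, 9.0], [590.0, 205.7, 9.0]] [np.float64(38.0), np.float64(29.0)] long dir deg -82.8
10175 [[373.2, 162.1], [373.1, 162.0]] [[530.4, 199.3, 9.0], [530.7, 199.5, 9.0]] [np.float64(83.0), np.float64(35.0)] long dir deg -83.7
7439 [[376.2, 190.8], [376.1, 190.7]] [[470.8, 193.1, 9.0], [471.0, 193.3, 9.0]] [np.float64(57.0), np.float64(36.0)] long dir deg -84.3
10131 [[379.4, 219.7], [379.3, 219.7]] [[410.8, 186.8, 9.0], [410.8, 186.9, 9.0]] [np.float64(55.0), np.float64(51.0)] long dir deg -83.7
grip 4464 ((70.44041442871094, 159.38275146484375), (211.3325958251953, 23.514263153076172), 81.49542236328125) [267.23510361 184.47068787] [[480.21550724 415.16381665  54.        ]] [[531.5, 429.0, 54.0], [533.3, 417.4, 54.0], [429.1, 401.4, 54.0], [427.3, 412.9, 54.0]]
```

Top picture: the rack is at (290,185), with its black grip at (267,184) on the +y side. From far to near it holds the transformer (289,138), heat sink (291,168), terminal (296,198) and capacitor (300,226). The tray pockets are capacitor (370,134), terminal (373,162), heat sink (376,191) and transformer (379,220).

Transformer look-alikes: orange block (232,208), white blocks (266,85), (330,88) and (300,303). I choose the black one with yellow tape in the rack, which the crop confirms.

```bash

python3 -m inch '[{"dx":0.03,"dy":0.02,"dz":0.02,"wz":-6,"gripper":0.5},{"dx":0.06,"dy":0.04,"dz":0.04,"wz":-12.4,"gripper":0.5},{"dx":0.09,"dy":0.06,"dz":0.05,"wz":-12.4,"gripper":0.5},{"dx":0.12,"dy":0.085,"dz":0.06,"wz":-12.4,"gripper":0.5},{"dx":0.14,"dy":0.12,"dz":0.06,"wz":-12.4,"gripper":0.5}]' 15
python3 -m inch '[{"dx":0.015,"dy":0.038},{"dx":0.03,"dy":0.076},{"dx":0.04,"dy":0.116},{"dx":0.05,"dy":0.156},{"dx":0.06,"dy":0.196}]'
python3 -m inch '[{"dx":0.005,"dy":0.04},{"dx":0.01,"dy":0.08},{"dx":0.015,"dy":0.12},{"dx":0.02,"dy":0.16},{"dx":0.025,"dy":0.2}]'
```

```text
validation failed for argument at $[0]...
validation failed for argument at $[0]...
validation failed for argument at $[0]...
```

```bash

python3 -m inch '[{"dx":0.03,"dy":0.02,"dz":0.02,"wx":0,"wy":0,"wz":-6,"gripper":0.5},{"dx":0.06,"dy":0.04,"dz":0.04,"wx":0,"wy":0,"wz":-12.4,"gripper":0.5},{"dx":0.09,"dy":0.06,"dz":0.05,"wx":0,"wy":0,"wz":-12.4,"gripper":0.5},{"dx":0.12,"dy":0.085,"dz":0.06,"wx":0,"wy":0,"wz":-12.4,"gripper":0.5},{"dx":0.14,"dy":0.12,"dz":0.06,"wx":0,"wy":0,"wz":-12.4,"gripper":0.5}]' 15
```

```text
clock: 0.52
eef_pos: [336.1, -394.2, 266.8]
eef_rot: [3.14, -0.001, 0.144]
wrist_force: [0.2, -0.1, 0.2]
finger_gap: 63.9
finger_force: 0.0
```

```bash

python3 -m inch '[{"dx":0.01,"dy":0.04,"dz":0,"wx":0,"wy":0,"wz":0,"gripper":0.5},{"dx":0.02,"dy":0.08,"dz":0,"wx":0,"wy":0,"wz":0,"gripper":0.5},{"dx":0.03,"dy":0.12,"dz":0,"wx":0,"wy":0,"wz":0,"gripper":0.5},{"dx":0.04,"dy":0.16,"dz":0,"wx":0,"wy":0,"wz":0,"gripper":0.5},{"dx":0.05,"dy":0.2,"dz":0,"wx":0,"wy":0,"wz":0,"gripper":0.5}]'
python3 -m inch '[{"dx":0.01,"dy":0.04,"dz":0,"wx":0,"wy":0,"wz":0,"gripper":0.5},{"dx":0.02,"dy":0.08,"dz":0,"wx":0,"wy":0,"wz":0,"gripper":0.5},{"dx":0.03,"dy":0.12,"dz":0,"wx":0,"wy":0,"wz":0,"gripper":0.5},{"dx":0.04,"dy":0.16,"dz":0,"wx":0,"wy":0,"wz":0,"gripper":0.5},{"dx":0.05,"dy":0.2,"dz":0,"wx":0,"wy":0,"wz":0,"gripper":0.5}]'
python3 -m inch '[{"dx":0.005,"dy":0.04,"dz":0,"wx":0,"wy":0,"wz":0,"gripper":0.5},{"dx":0.01,"dy":0.08,"dz":0,"wx":0,"wy":0,"wz":0,"gripper":0.5},{"dx":0.02,"dy":0.12,"dz":0,"wx":0,"wy":0,"wz":0,"gripper":0.5},{"dx":0.03,"dy":0.16,"dz":0,"wx":0,"wy":0,"wz":0,"gripper":0.5},{"dx":0.03,"dy":0.2,"dz":0,"wx":0,"wy":0,"wz":0,"gripper":0.5}]'
```

```text
clock: 0.93
eef_pos: [384.0, -192.6, 265.3]
eef_rot: [-3.141, 0.0, 0.144]
wrist_force: [1.0, -1.2, 1.2]
finger_gap: 47.0
finger_force: 0.0
clock: 1.35
eef_pos: [434.0, 7.5, 265.5]
eef_rot: [3.142, -0.0, 0.144]
wrist_force: [1.0, -0.4, 0.1]
finger_gap: 46.9
finger_force: 0.0
clock: 1.77
eef_pos: [464.6, 207.5, 265.0]
eef_rot: [3.141, 0.0, 0.144]
wrist_force: [0.5, -1.2, 0.7]
finger_gap: 47.2
finger_force: 0.0
```

```bash

python3 -m inch '[{"dx":0.005,"dy":0.041,"dz":0,"wx":0,"wy":0,"wz":0,"gripper":0.5},{"dx":0.01,"dy":0.082,"dz":0,"wx":0,"wy":0,"wz":0,"gripper":0.5},{"dx":0.015,"dy":0.123,"dz":0,"wx":0,"wy":0,"wz":0,"gripper":0.5},{"dx":0.0155,"dy":0.164,"dz":0,"wx":0,"wy":0,"wz":0,"gripper":0.5},{"dx":0.0155,"dy":0.205,"dz":0,"wx":0,"wy":0,"wz":0,"gripper":0.5}]'
python3 -m inch '[{"dx":0,"dy":0.0025,"dz":-0.03,"wx":0,"wy":0,"wz":0,"gripper":0.5},{"dx":0,"dy":0.0025,"dz":-0.065,"wx":0,"wy":0,"wz":0,"gripper":0.5},{"dx":0,"dy":0.0025,"dz":-0.1,"wx":0,"wy":0,"wz":0,"gripper":0.5},{"dx":0,"dy":0.0025,"dz":-0.13,"wx":0,"wy":0,"wz":0,"gripper":0.5},{"dx":0,"dy":0.0025,"dz":-0.145,"wx":0,"wy":0,"wz":0,"gripper":0.5}]'
python3 - <<'E'
from h import *
s=shot('scene','s2.png');t=shot('top','t2.png')
a=cv2.resize(s[120:250,220:400],None,fx=4.4,fy=4.4)
cv2.imwrite('pics/s2c.png',a)
E
```

```text
clock: 2.18
eef_pos: [479.3, 412.4, 264.8]
eef_rot: [3.141, 0.001, 0.144]
wrist_force: [0.2, -1.7, 0.1]
finger_gap: 47.0
finger_force: 0.0
clock: 2.6
eef_pos: [478.2, 411.9, 115.7]
eef_rot: [3.139, 0.005, 0.145]
wrist_force: [0.7, -0.6, 0.8]
finger_gap: 47.0
finger_force: 0.0
```

View pics/s2c.png

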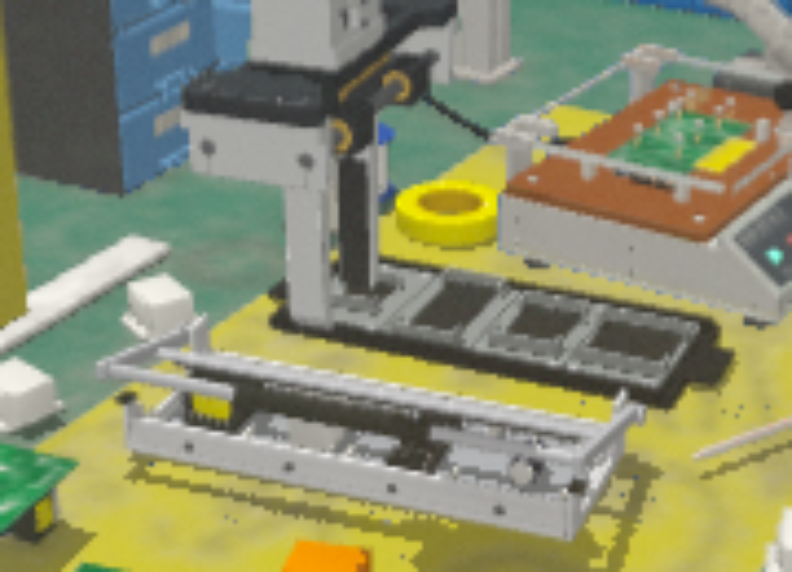

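The gripper stands over the rack, its fingers at about (290,180) and (302,175) in the scene picture, one either side of the sleeve line. I'll go down and pinch.

```bash

python3 -m inch '[{"dx":0.001,"dy":0.002,"dz":-0.02,"wx":0,"wy":0,"wz":0,"gripper":0.5},{"dx":0.001,"dy":0.002,"dz":-0.04,"wx":0,"wy":0,"wz":0,"gripper":0.5},{"dx":0.001,"dy":0.002,"dz":-0.06,"wx":0,"wy":0,"wz":0,"gripper":0.5},{"dx":0.001,"dy":0.002,"dz":-0.074,"wx":0,"wy":0,"wz":0,"gripper":0.5},{"dx":0.001,"dy":0.002,"dz":-0.078,"wx":0,"wy":0,"wz":0,"gripper":0.5}]'
python3 -m inch '[{"dx":0,"dy":0,"dz":0,"wx":0,"wy":0,"wz":0,"gripper":0.05},{"dx":0,"dy":0,"dz":0,"wx":0,"wy":0,"wz":0,"gripper":0.05},{"dx":0,"dy":0,"dz":0,"wx":0,"wy":0,"wz":0,"gripper":0.05},{"dx":0,"dy":0,"dz":0,"wx":0,"wy":0,"wz":0,"gripper":0.05},{"dx":0,"dy":0,"dz":0,"wx":0,"wy":0,"wz":0,"gripper":0.05}]' 15
python3 - <<'E'
import numpy as np
for th in range(0,97,6):
    f=np.arctan2(24,97)+np.radians(th);s=99.9*np.cos(f)-97;z=99.9*np.sin(f)-24
    print(th,round(-.144*s,1),round(.99*s,1),round(z,1))
E
```

```text
clock: 3.12
eef_pos: [480.4, 414.7, 41.5]
eef_rot: [3.141, 0.001, 0.144]
wrist_force: [-0.2, -0.4, -0.5]
finger_gap: 47.1
finger_force: 0.0
clock: 3.53
eef_pos: [481.0, 415.2, 43.4]
eef_rot: [-3.141, -0.001, 0.144]
wrist_force: [-0.2, 0.7, -0.3]
finger_gap: 17.5
finger_force: 0.0
0 0.0 -0.0 -0.0
6 0.4 -3.0 10.0
12 1.0 -7.1 19.6
18 1.8 -12.1 28.8
24 2.6 -18.0 37.4
30 3.6 -24.8 45.3
36 4.7 -32.3 52.4
42 5.9 -40.6 58.7
48 7.2 -49.4 64.1
54 8.6 -58.8 68.6
60 10.0 -68.6 72.0
66 11.4 -78.7 74.4
72 12.9 -89.0 75.6
78 14.4 -99.3 75.8
84 15.9 -109.6 75.0
90 17.4 -119.8 73.0
96 18.9 -129.7 69.9
```

```bash

python3 -m inch '[{"dx":0,"dy":0,"dz":-0.004,"wx":0,"wy":0,"wz":0,"gripper":0.15},{"dx":0,"dy":0,"dz":-0.004,"wx":0,"wy":0,"wz":0,"gripper":0.02},{"dx":0,"dy":0,"dz":-0.004,"wx":0,"wy":0,"wz":0,"gripper":0.02},{"dx":0,"dy":0,"dz":-0.004,"wx":0,"wy":0,"wz":0,"gripper":0.02},{"dx":0,"dy":0,"dz":-0.004,"wx":0,"wy":0,"wz":0,"gripper":0.02}]' 15
python3 -m inch '[{"dx":0.0,"dy":-0.001,"dz":0.005,"wx":0,"wy":0,"wz":0,"gripper":0.02},{"dx":0.0004,"dy":-0.003,"dz":0.01,"wx":0,"wy":0,"wz":0,"gripper":0.02},{"dx":0.0007,"dy":-0.005,"dz":0.015,"wx":0,"wy":0,"wz":0,"gripper":0.02},{"dx":0.001,"dy":-0.007,"dz":0.0196,"wx":0,"wy":0,"wz":0,"gripper":0.02},{"dx":0.0014,"dy":-0.0095,"dz":0.0245,"wx":0,"wy":0,"wz":0,"gripper":0.02}]'
```

```text
clock: 3.95
eef_pos: [480.7, 415.3, 38.5]
eef_rot: [-3.141, -0.0, 0.144]
wrist_force: [2.0, 4.9, -1.0]
finger_gap: 12.3
finger_force: 15.0
clock: 4.37
eef_pos: [482.1, 406.2, 63.5]
eef_rot: [-3.14, -0.001, 0.145]
wrist_force: [1.4, 8.2, 1.1]
finger_gap: 12.2
finger_force: 15.0
```

```bash

python3 -m inch '[{"dx":0.0008,"dy":-0.0055,"dz":0.0086,"wx":0,"wy":0,"wz":0,"gripper":0.02},{"dx":0.0017,"dy":-0.0119,"dz":0.0169,"wx":0,"wy":0,"wz":0,"gripper":0.02},{"dx":0.0028,"dy":-0.019,"dz":0.0244,"wx":0,"wy":0,"wz":0,"gripper":0.02},{"dx":0.0039,"dy":-0.027,"dz":0.0311,"wx":0,"wy":0,"wz":0,"gripper":0.02},{"dx":0.0051,"dy":-0.0355,"dz":0.037,"wx":0,"wy":0,"wz":0,"gripper":0.02}]'
python3 -m inch '[{"dx":0.0014,"dy":-0.009,"dz":0.0049,"wx":0,"wy":0,"wz":0,"gripper":0.02},{"dx":0.0028,"dy":-0.0187,"dz":0.0088,"wx":0,"wy":0,"wz":0,"gripper":0.02},{"dx":0.0042,"dy":-0.0286,"dz":0.0118,"wx":0,"wy":0,"wz":0,"gripper":0.02},{"dx":0.0056,"dy":-0.0388,"dz":0.0135,"wx":0,"wy":0,"wz":0,"gripper":0.02},{"dx":0.0071,"dy":-0.0492,"dz":0.0142,"wx":0,"wy":0,"wz":0,"gripper":0.02}]'
python3 -m inch '[{"dx":0.0013,"dy":-0.0085,"dz":0,"wx":0,"wy":0,"wz":0,"gripper":0.02},{"dx":0.0025,"dy":-0.0171,"dz":-0.001,"wx":0,"wy":0,"wz":0,"gripper":0.02},{"dx":0.0038,"dy":-0.0256,"dz":-0.0027,"wx":0,"wy":0,"wz":0,"gripper":0.02},{"dx":0.0048,"dy":-0.0322,"dz":-0.0048,"wx":0,"wy":0,"wz":0,"gripper":0.02},{"dx":0.0048,"dy":-0.0322,"dz":-0.0048,"wx":0,"wy":0,"wz":0,"gripper":0.02}]'
```

```text
clock: 4.78
eef_pos: [487.5, 371.5, 102.2]
eef_rot: [-3.138, -0.003, 0.145]
wrist_force: [0.4, 6.5, 7.1]
finger_gap: 12.3
finger_force: 15.0
clock: 5.2
eef_pos: [494.6, 320.1, 114.7]
eef_rot: [-3.141, -0.001, 0.145]
wrist_force: [0.7, 2.1, 3.0]
finger_gap: 12.5
finger_force: 15.0
clock: 5.62
eef_pos: [499.0, 286.9, 108.5]
eef_rot: [3.141, 0.002, 0.143]
wrist_force: [0.0, -1.5, 0.9]
finger_gap: 12.6
finger_force: 15.0
```

```bash

python3 -m inch '[{"dx":0,"dy":0,"dz":0,"wx":0,"wy":0,"wz":0,"gripper":0.4},{"dx":0,"dy":0,"dz":0,"wx":0,"wy":0,"wz":0,"gripper":0.4},{"dx":0,"dy":0,"dz":0,"wx":0,"wy":0,"wz":0,"gripper":0.4},{"dx":0,"dy":0,"dz":0.01,"wx":0,"wy":0,"wz":0,"gripper":0.4},{"dx":0,"dy":0,"dz":0.04,"wx":0,"wy":0,"wz":0,"gripper":0.4}]'
python3 -m inch '[{"dx":0,"dy":0,"dz":0.04,"wx":0,"wy":0,"wz":0,"gripper":0.6},{"dx":0,"dy":-0.01,"dz":0.08,"wx":0,"wy":0,"wz":7,"gripper":0.6},{"dx":0,"dy":-0.04,"dz":0.1,"wx":0,"wy":0,"wz":14,"gripper":0.6},{"dx":0,"dy":-0.08,"dz":0.1,"wx":0,"wy":0,"wz":21,"gripper":0.6},{"dx":0,"dy":-0.12,"dz":0.1,"wx":0,"wy":0,"wz":28,"gripper":0.6}]'
python3 -m inch '[{"dx":-0.01,"dy":-0.04,"dz":0,"wx":0,"wy":0,"wz":7,"gripper":0.6},{"dx":-0.02,"dy":-0.08,"dz":0,"wx":0,"wy":0,"wz":14,"gripper":0.6},{"dx":-0.03,"dy":-0.12,"dz":0,"wx":0,"wy":0,"wz":21,"gripper":0.6},{"dx":-0.04,"dy":-0.16,"dz":0,"wx":0,"wy":0,"wz":28,"gripper":0.6},{"dx":-0.04,"dy":-0.2,"dz":0,"wx":0,"wy":0,"wz":35,"gripper":0.6}]'
python3 - <<'E'
from h import *
s=shot('scene','s3.png');t=shot('top','t3.png')
cv2.imwrite('pics/c3.png',np.hstack([cv2.resize(t[105:265,250:400],None,fx=2.6,fy=2.6,interpolation=cv2.INTER_CUBIC),cv2.resize(s[150:250,240:390],(390,416)  ,interpolation=cv2.INTER_CUBIC)]))
E
```

```text
clock: 6.03
eef_pos: [497.4, 288.0, 146.7]
eef_rot: [3.14, 0.006, 0.145]
wrist_force: [-0.5, 0.8, -1.1]
finger_gap: 36.9
finger_force: 0.0
clock: 6.45
eef_pos: [499.2, 171.3, 251.6]
eef_rot: [3.14, -0.003, 0.629]
wrist_force: [0.1, -0.2, 0.1]
finger_gap: 56.3
finger_force: 0.0
clock: 6.87
eef_pos: [459.7, -10.5, 250.5]
eef_rot: [3.14, -0.0, 1.182]
wrist_force: [1.7, 0.6, 0.3]
finger_gap: 56.6
finger_force: 0.0
```

View pics/c3.png

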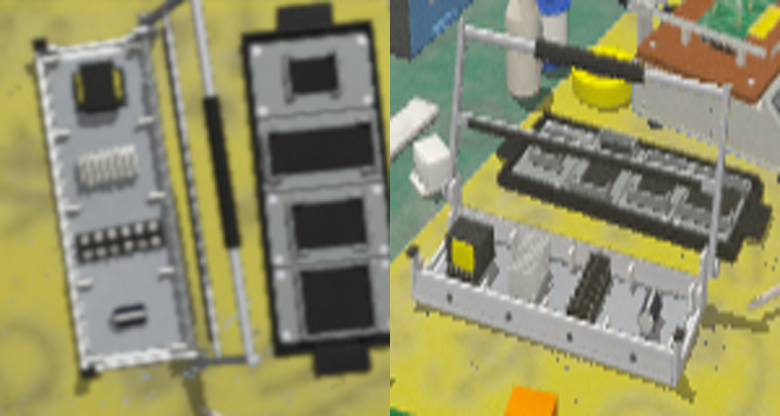

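```bash
python3 - <<'E'
from h import *
for n,a,b in(('tr',(287.7,137.3),(271.9,204.8)),('hs',(291.2,167.7),(295,211.3)),('te',(295.8,196.9),(316.9,217.3)),('ca',(298.8,225.4),(340.8,222.1)),('nest',(370,133.6),(299.6,188.5))): print(n,two(a,b)[0].round(1))
t=cv2.imread('pics/t3.png');up=4
for n,(x0,x1,y0,y1),zm,mode in(('tr',(276,300,122,152),20,0),('hs',(274,308,156,182),19,1),('te',(274,315,186,208),16.5,0),('ca',(286,312,217,236),16,0)):
    r=cv2.resize(t[y0:y1,x0:x1],None,fx=up,fy=up,interpolation=cv2.INTER_CUBIC).astype(int)
    if mode==0: m=(r.max(2)<95)|(r[...,2]-r[...,0]>40)
    else: m=(r[...,2]-r[...,0]>-2)&(r.max(2)>100)
    m=cv2.morphologyEx(m.astype('uint8'),cv2.MORPH_CLOSE,np.ones((15,15)))
    m=cv2.morphologyEx(m,cv2.MORPH_OPEN,np.ones((7,7)))
    k,l,st,ce=cv2.connectedComponentsWithStats(m);i=1+st[1:,4].argmax()
    rc=cv2.minAreaRect(np.argwhere(l==i)[:,::-1].astype(np.float32))
    f=lambda p:(np.array(p)+.5)/up-.5+[x0,y0]
    W=plane('top',f(cv2.boxPoints(rc)),zm);e=[np.linalg.norm(W[j+1]-W[j]).round() for j in(0,1)]
    d=W[1]-W[0] if e[0]>e[1] else W[2]-W[1]
    print(n,f(ce[i]).round(1),plane('top',[f(ce[i]),f(rc[0])],zm).round(1).tolist(),e,np.degrees(np.arctan2(d[1],d[0])).round(1))
    cv2.imwrite('pics/m_%s.png'%n,np.vstack([r.astype('uint8'),cv2.merge([m*255]*3)]))
E
```

```text
tr [576.8 375.   33.3]
hs [514.6 367.7  28.5]
te [456.4 359.   23.8]
ca [397.1 352.2  24.3]
nest [594.7 206.8   2.3]
tr [287.8 139.5] [[575.8, 376.4, 20.0], [575.6, 375.1, 20.0]] [np.float64(44.0), np.float64(47.0)] -170.8
hs [291.1 168.5] [[515.9, 369.4, 19.0], [515.8, 369.5, 19.0]] [np.float64(49.0), np.float64(27.0)] -77.6
te [296.5 198.1] [[454.9, 358.2, 16.5], [456.1, 357.2, 16.5]] [np.float64(76.0), np.float64(22.0)] -79.4
ca [299.2 226.6] [[396.4, 352.5, 16.0], [396.4, 352.8, 16.0]] [np.float64(24.0), np.float64(17.0)] -80.4
```

```bash

python3 -m inch '[{"dx":0.01,"dy":0.038,"dz":0,"wx":0,"wy":0,"wz":6,"gripper":0.56},{"dx":0.02,"dy":0.076,"dz":0,"wx":0,"wy":0,"wz":12,"gripper":0.56},{"dx":0.03,"dy":0.114,"dz":0,"wx":0,"wy":0,"wz":18,"gripper":0.56},{"dx":0.04,"dy":0.152,"dz":0,"wx":0,"wy":0,"wz":24,"gripper":0.56},{"dx":0.05,"dy":0.19,"dz":0,"wx":0,"wy":0,"wz":30,"gripper":0.56}]' 20
python3 -m inch '[{"dx":0.013,"dy":0.038,"dz":0,"wx":0,"wy":0,"wz":0,"gripper":0.56},{"dx":0.026,"dy":0.076,"dz":0,"wx":0,"wy":0,"wz":0,"gripper":0.56},{"dx":0.039,"dy":0.114,"dz":-0.01,"wx":0,"wy":0,"wz":0,"gripper":0.56},{"dx":0.052,"dy":0.15,"dz":-0.02,"wx":0,"wy":0,"wz":0,"gripper":0.56},{"dx":0.065,"dy":0.185,"dz":-0.03,"wx":0,"wy":0,"wz":0,"gripper":0.56}]'
python3 -m inch '[{"dx":0.001,"dy":0.008,"dz":-0.02,"wx":0,"wy":0,"wz":0,"gripper":0.56},{"dx":0.001,"dy":0.011,"dz":-0.05,"wx":0,"wy":0,"wz":0,"gripper":0.56},{"dx":0.001,"dy":0.011,"dz":-0.08,"wx":0,"wy":0,"wz":0,"gripper":0.56},{"dx":0.001,"dy":0.011,"dz":-0.1,"wx":0,"wy":0,"wz":0,"gripper":0.56},{"dx":0.001,"dy":0.011,"dz":-0.1,"wx":0,"wy":0,"wz":0,"gripper":0.56}]'
python3 -c "
from h import *
s=manip.read_state();print(s['eef_pos'],s['eef_rot'],s['joints'])"
```

```text
clock: 7.38
eef_pos: [510.7, 183.7, 250.2]
eef_rot: [3.141, -0.0, 1.703]
wrist_force: [1.3, -1.1, 0.1]
finger_gap: 52.6
finger_force: 0.0
clock: 7.8
eef_pos: [575.3, 369.0, 219.5]
eef_rot: [3.141, -0.0, 1.699]
wrist_force: [0.3, -0.7, 0.5]
finger_gap: 52.3
finger_force: 0.0
clock: 8.22
eef_pos: [574.5, 376.9, 114.7]
eef_rot: [-3.135, 0.003, 1.699]
wrist_force: [-0.8, -0.3, -0.9]
finger_gap: 52.7
finger_force: 0.0
[574.54926627 376.94038455 114.71706944] [-3.13484789e+00  2.72280063e-03  1.69866501e+00] [5.27292503e-01 6.88567298e-01 1.16325092e+00 1.18948685e-04
 1.29704715e+00 3.99400428e-01]
```

```bash

python3 -m inch '[{"dx":0,"dy":-0.002,"dz":-0.03,"wx":0,"wy":0,"wz":0,"gripper":0.56},{"dx":0,"dy":-0.002,"dz":-0.05,"wx":0,"wy":0,"wz":0,"gripper":0.56},{"dx":0,"dy":-0.002,"dz":-0.065,"wx":0,"wy":0,"wz":0,"gripper":0.56},{"dx":0,"dy":-0.002,"dz":-0.065,"wx":0,"wy":0,"wz":0,"gripper":0.56},{"dx":0,"dy":-0.002,"dz":-0.065,"wx":0,"wy":0,"wz":0,"gripper":0.56}]'
python3 -m inch '[{"dx":0,"dy":0,"dz":0,"wx":0,"wy":0,"wz":0,"gripper":0.56},{"dx":0,"dy":0,"dz":0,"wx":0,"wy":0,"wz":0,"gripper":0.56},{"dx":0,"dy":0,"dz":0,"wx":0,"wy":0,"wz":0,"gripper":0.56},{"dx":0,"dy":0,"dz":0,"wx":0,"wy":0,"wz":0,"gripper":0.56},{"dx":0,"dy":0,"dz":0,"wx":0,"wy":0,"wz":0,"gripper":0.56}]'
python3 - <<'E'
from h import *
s=shot('scene','s4.png')
cv2.imwrite('pics/c4.png',cv2.resize(s[130:250,240:370],None,fx=4.6,fy=4.6,interpolation=cv2.INTER_CUBIC))
E
```

```text
clock: 8.63
eef_pos: [577.0, 375.5, 55.8]
eef_rot: [3.141, -0.0, 1.699]
wrist_force: [0.2, -0.2, -0.4]
finger_gap: 52.4
finger_force: 0.0
clock: 9.05
eef_pos: [576.9, 374.9, 54.9]
eef_rot: [3.141, -0.0, 1.699]
wrist_force: [-0.7, 0.5, 0.4]
finger_gap: 53.1
finger_force: 0.0
```

View pics/c4.png

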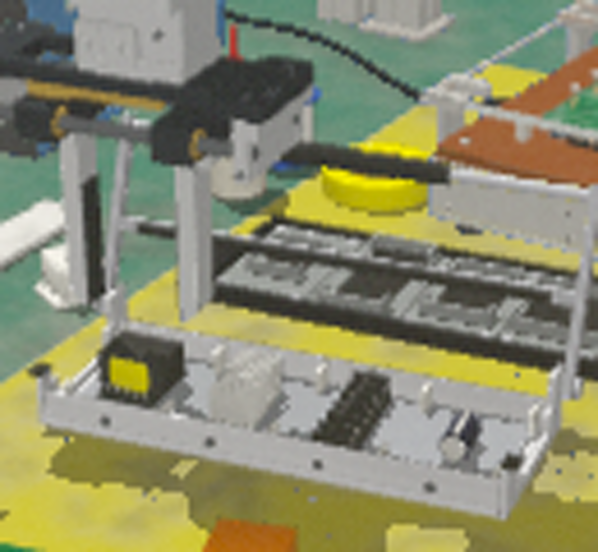

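The fingers at crop (85,290) and (195,300) straddle the transformer (145,370) evenly, so I go down, grip and lift.

```bash

python3 -m inch '[{"dx":-0.001,"dy":0.001,"dz":-0.015,"wx":0,"wy":0,"wz":0,"gripper":0.56},{"dx":-0.001,"dy":0.001,"dz":-0.03,"wx":0,"wy":0,"wz":0,"gripper":0.56},{"dx":-0.001,"dy":0.001,"dz":-0.04,"wx":0,"wy":0,"wz":0,"gripper":0.56},{"dx":-0.001,"dy":0.001,"dz":-0.044,"wx":0,"wy":0,"wz":0,"gripper":0.56},{"dx":-0.001,"dy":0.001,"dz":-0.044,"wx":0,"wy":0,"wz":0,"gripper":0.4}]'
python3 -m inch '[{"dx":0,"dy":0,"dz":0,"wx":0,"wy":0,"wz":0,"gripper":0.3},{"dx":0,"dy":0,"dz":0,"wx":0,"wy":0,"wz":0,"gripper":0.3},{"dx":0,"dy":0,"dz":0,"wx":0,"wy":0,"wz":0,"gripper":0.3},{"dx":0,"dy":0,"dz":0,"wx":0,"wy":0,"wz":0,"gripper":0.3},{"dx":0,"dy":0,"dz":0,"wx":0,"wy":0,"wz":0,"gripper":0.3}]' 20
```

```text
clock: 9.52
eef_pos: [575.4, 375.5, 9.3]
eef_rot: [-3.14, 0.001, 1.699]
wrist_force: [0.6, 0.1, 0.7]
finger_gap: 48.9
finger_force: 0.0
clock: 9.93
eef_pos: [575.8, 375.7, 10.4]
eef_rot: [3.142, 0.0, 1.699]
wrist_force: [-0.3, 0.0, -1.2]
finger_gap: 38.1
finger_force: 20.0
```

```bash

python3 -m inch '[{"dx":0,"dy":0,"dz":0.02,"wx":0,"wy":0,"wz":0,"gripper":0.3},{"dx":0,"dy":0,"dz":0.05,"wx":0,"wy":0,"wz":0,"gripper":0.3},{"dx":0,"dy":0,"dz":0.09,"wx":0,"wy":0,"wz":0,"gripper":0.3},{"dx":0,"dy":0,"dz":0.13,"wx":0,"wy":0,"wz":0,"gripper":0.3},{"dx":0,"dy":0,"dz":0.16,"wx":0,"wy":0,"wz":0,"gripper":0.3}]'
python3 -m inch '[{"dx":-0.02,"dy":-0.022,"dz":0.01,"wx":0,"wy":0,"wz":0,"gripper":0.3},{"dx":-0.046,"dy":-0.052,"dz":0.01,"wx":0,"wy":0,"wz":-1.3,"gripper":0.3},{"dx":-0.072,"dy":-0.082,"dz":0.01,"wx":0,"wy":0,"wz":-1.3,"gripper":0.3},{"dx":-0.098,"dy":-0.112,"dz":0.01,"wx":0,"wy":0,"wz":-1.3,"gripper":0.3},{"dx":-0.124,"dy":-0.142,"dz":0.01,"wx":0,"wy":0,"wz":-1.3,"gripper":0.3}]'
python3 -m inch '[{"dx":-0.02,"dy":-0.024,"dz":-0.01,"wx":0,"wy":0,"wz":0,"gripper":0.3},{"dx":-0.036,"dy":-0.041,"dz":-0.03,"wx":0,"wy":0,"wz":0,"gripper":0.3},{"dx":-0.041,"dy":-0.047,"dz":-0.06,"wx":0,"wy":0,"wz":0,"gripper":0.3},{"dx":-0.041,"dy":-0.047,"dz":-0.09,"wx":0,"wy":0,"wz":0,"gripper":0.3},{"dx":-0.041,"dy":-0.047,"dz":-0.11,"wx":0,"wy":0,"wz":0,"gripper":0.3}]'
python3 -m inch '[{"dx":0,"dy":0,"dz":-0.01,"wx":0,"wy":0,"wz":0,"gripper":0.3},{"dx":0,"dy":0,"dz":-0.02,"wx":0,"wy":0,"wz":0,"gripper":0.3},{"dx":0,"dy":0,"dz":-0.02,"wx":0,"wy":0,"wz":0,"gripper":0.3},{"dx":0,"dy":0,"dz":-0.02,"wx":0,"wy":0,"wz":0,"gripper":0.3},{"dx":0,"dy":0,"dz":-0.02,"wx":0,"wy":0,"wz":0,"gripper":0.3}]'
```

```text
clock: 10.35
eef_pos: [576.1, 376.0, 174.2]
eef_rot: [3.139, -0.001, 1.699]
wrist_force: [0.5, -0.4, 0.0]
finger_gap: 37.8
finger_force: 20.0
clock: 10.77
eef_pos: [450.2, 232.5, 180.3]
eef_rot: [3.141, -0.0, 1.677]
wrist_force: [0.8, -0.6, -0.1]
finger_gap: 37.8
finger_force: 20.0
clock: 11.18
eef_pos: [409.9, 186.1, 68.8]
eef_rot: [-3.141, 0.0, 1.676]
wrist_force: [0.1, 0.2, -1.2]
finger_gap: 37.5
finger_force: 20.0
clock: 11.6
eef_pos: [411.4, 187.1, 51.4]
eef_rot: [3.14, -0.0, 1.677]
wrist_force: [0.7, -0.3, -1.0]
finger_gap: 37.7
finger_force: 20.0
```

```bash

python3 -m inch '[{"dx":0,"dy":0,"dz":-0.015,"wx":0,"wy":0,"wz":0,"gripper":0.3},{"dx":0,"dy":0,"dz":-0.028,"wx":0,"wy":0,"wz":0,"gripper":0.3},{"dx":0,"dy":0,"dz":-0.036,"wx":0,"wy":0,"wz":0,"gripper":0.3},{"dx":0,"dy":0,"dz":-0.0385,"wx":0,"wy":0,"wz":0,"gripper":0.3},{"dx":0,"dy":0,"dz":-0.0385,"wx":0,"wy":0,"wz":0,"gripper":0.3}]'
python3 -m inch '[{"dx":0,"dy":0,"dz":0,"wx":0,"wy":0,"wz":0,"gripper":0.3},{"dx":0,"dy":0,"dz":0,"wx":0,"wy":0,"wz":0,"gripper":0.52},{"dx":0,"dy":0,"dz":0,"wx":0,"wy":0,"wz":0,"gripper":0.52},{"dx":0,"dy":0,"dz":0,"wx":0,"wy":0,"wz":0,"gripper":0.52},{"dx":0,"dy":0,"dz":0,"wx":0,"wy":0,"wz":0,"gripper":0.52}]'
python3 -m inch '[{"dx":0,"dy":0,"dz":0.02,"wx":0,"wy":0,"wz":0,"gripper":0.52},{"dx":0,"dy":0,"dz":0.05,"wx":0,"wy":0,"wz":0,"gripper":0.52},{"dx":0,"dy":0,"dz":0.09,"wx":0,"wy":0,"wz":0,"gripper":0.52},{"dx":0,"dy":0,"dz":0.13,"wx":0,"wy":0,"wz":0,"gripper":0.42},{"dx":0,"dy":0,"dz":0.165,"wx":0,"wy":0,"wz":0,"gripper":0.42}]'
```

```text
clock: 12.02
eef_pos: [410.9, 186.8, 12.0]
eef_rot: [-3.141, 0.0, 1.677]
wrist_force: [-0.0, -0.1, -0.7]
finger_gap: 38.2
finger_force: 20.0
clock: 12.43
eef_pos: [410.9, 186.8, 12.1]
eef_rot: [3.141, -0.0, 1.677]
wrist_force: [-1.0, -0.3, -0.2]
finger_gap: 48.4
finger_force: 0.0
clock: 12.85
eef_pos: [410.6, 186.7, 179.6]
eef_rot: [3.14, -0.0, 1.677]
wrist_force: [0.2, 0.8, -0.2]
finger_gap: 40.8
finger_force: 0.0
```

```bash

python3 -m inch '[{"dx":0.015,"dy":0.026,"dz":0,"wx":0,"wy":0,"wz":2,"gripper":0.42},{"dx":0.035,"dy":0.061,"dz":0,"wx":0,"wy":0,"wz":2,"gripper":0.42},{"dx":0.055,"dy":0.096,"dz":0,"wx":0,"wy":0,"wz":2,"gripper":0.42},{"dx":0.075,"dy":0.131,"dz":0,"wx":0,"wy":0,"wz":2,"gripper":0.42},{"dx":0.095,"dy":0.166,"dz":0,"wx":0,"wy":0,"wz":2,"gripper":0.42}]'
python3 -m inch '[{"dx":0.0095,"dy":0.0165,"dz":-0.02,"wx":0,"wy":0,"wz":0,"gripper":0.42},{"dx":0.0095,"dy":0.0165,"dz":-0.05,"wx":0,"wy":0,"wz":0,"gripper":0.42},{"dx":0.0095,"dy":0.0165,"dz":-0.085,"wx":0,"wy":0,"wz":0,"gripper":0.42},{"dx":0.0095,"dy":0.0165,"dz":-0.105,"wx":0,"wy":0,"wz":0,"gripper":0.42},{"dx":0.0095,"dy":0.0165,"dz":-0.117,"wx":0,"wy":0,"wz":0,"gripper":0.42}]'
python3 -m inch '[{"dx":0,"dy":0,"dz":0,"wx":0,"wy":0,"wz":0,"gripper":0.42},{"dx":0,"dy":0,"dz":0,"wx":0,"wy":0,"wz":0,"gripper":0.42},{"dx":0,"dy":0,"dz":0,"wx":0,"wy":0,"wz":0,"gripper":0.42},{"dx":0,"dy":0,"dz":0,"wx":0,"wy":0,"wz":0,"gripper":0.42},{"dx":0,"dy":0,"dz":0,"wx":0,"wy":0,"wz":0,"gripper":0.42}]'
```

```text
clock: 13.27
eef_pos: [506.4, 354.5, 176.9]
eef_rot: [3.141, -0.0, 1.711]
wrist_force: [0.7, -0.3, 0.3]
finger_gap: 39.6
finger_force: 0.0
clock: 13.68
eef_pos: [514.2, 368.7, 56.7]
eef_rot: [-3.138, 0.002, 1.712]
wrist_force: [0.1, 0.1, 0.4]
finger_gap: 39.6
finger_force: 0.0
clock: 14.1
eef_pos: [515.8, 369.6, 61.3]
eef_rot: [3.14, -0.001, 1.711]
wrist_force: [-0.4, -0.8, -0.3]
finger_gap: 39.3
finger_force: 0.0
```

```bash

python3 -m inch '[{"dx":0,"dy":0,"dz":-0.02,"wx":0,"wy":0,"wz":0,"gripper":0.42},{"dx":0,"dy":0,"dz":-0.036,"wx":0,"wy":0,"wz":0,"gripper":0.42},{"dx":0,"dy":0,"dz":-0.046,"wx":0,"wy":0,"wz":0,"gripper":0.42},{"dx":0,"dy":0,"dz":-0.0505,"wx":0,"wy":0,"wz":0,"gripper":0.42},{"dx":0,"dy":0,"dz":-0.0505,"wx":0,"wy":0,"wz":0,"gripper":0.3}]'
python3 -m inch '[{"dx":0,"dy":0,"dz":0,"wx":0,"wy":0,"wz":0,"gripper":0.18},{"dx":0,"dy":0,"dz":0,"wx":0,"wy":0,"wz":0,"gripper":0.18},{"dx":0,"dy":0,"dz":0,"wx":0,"wy":0,"wz":0,"gripper":0.18},{"dx":0,"dy":0,"dz":0,"wx":0,"wy":0,"wz":0,"gripper":0.18},{"dx":0,"dy":0,"dz":0,"wx":0,"wy":0,"wz":0,"gripper":0.18}]' 20
python3 -m inch '[{"dx":0,"dy":0,"dz":0.02,"wx":0,"wy":0,"wz":0,"gripper":0.18},{"dx":0,"dy":0,"dz":0.05,"wx":0,"wy":0,"wz":0,"gripper":0.18},{"dx":0,"dy":0,"dz":0.09,"wx":0,"wy":0,"wz":0,"gripper":0.18},{"dx":0,"dy":0,"dz":0.13,"wx":0,"wy":0,"wz":0,"gripper":0.18},{"dx":0,"dy":0,"dz":0.165,"wx":0,"wy":0,"wz":0,"gripper":0.18}]'
```

```text
clock: 14.52
eef_pos: [515.3, 369.2, 9.3]
eef_rot: [-3.141, 0.0, 1.711]
wrist_force: [-0.8, 0.5, 1.2]
finger_gap: 35.8
finger_force: 0.0
clock: 14.93
eef_pos: [515.7, 369.5, 10.2]
eef_rot: [3.14, -0.001, 1.711]
wrist_force: [-0.5, -0.3, 6.0]
finger_gap: 23.5
finger_force: 20.0
clock: 15.35
eef_pos: [515.2, 369.2, 177.0]
eef_rot: [3.141, -0.0, 1.712]
wrist_force: [1.1, -0.7, 0.3]
finger_gap: 24.0
finger_force: 20.0
```

```bash

python3 -m inch '[{"dx":-0.006,"dy":-0.024,"dz":0,"wx":0,"wy":0,"wz":-2,"gripper":0.18},{"dx":-0.016,"dy":-0.062,"dz":0,"wx":0,"wy":0,"wz":-2,"gripper":0.18},{"dx":-0.026,"dy":-0.1,"dz":0,"wx":0,"wy":0,"wz":-2,"gripper":0.18},{"dx":-0.036,"dy":-0.138,"dz":0,"wx":0,"wy":0,"wz":-2,"gripper":0.18},{"dx":-0.0435,"dy":-0.17,"dz":-0.01,"wx":0,"wy":0,"wz":-2,"gripper":0.18}]'
python3 -m inch '[{"dx":-0.001,"dy":-0.0062,"dz":-0.02,"wx":0,"wy":0,"wz":0,"gripper":0.18},{"dx":-0.001,"dy":-0.0062,"dz":-0.05,"wx":0,"wy":0,"wz":0,"gripper":0.18},{"dx":-0.001,"dy":-0.0062,"dz":-0.085,"wx":0,"wy":0,"wz":0,"gripper":0.18},{"dx":-0.001,"dy":-0.0062,"dz":-0.11,"wx":0,"wy":0,"wz":0,"gripper":0.18},{"dx":-0.001,"dy":-0.0062,"dz":-0.115,"wx":0,"wy":0,"wz":0,"gripper":0.18}]'
python3 -m inch '[{"dx":0,"dy":0,"dz":0,"wx":0,"wy":0,"wz":0,"gripper":0.18},{"dx":0,"dy":0,"dz":0,"wx":0,"wy":0,"wz":0,"gripper":0.18},{"dx":0,"dy":0,"dz":0,"wx":0,"wy":0,"wz":0,"gripper":0.18},{"dx":0,"dy":0,"dz":0,"wx":0,"wy":0,"wz":0,"gripper":0.18},{"dx":0,"dy":0,"dz":0,"wx":0,"wy":0,"wz":0,"gripper":0.18}]'
```

```text
clock: 15.77
eef_pos: [471.3, 197.5, 165.7]
eef_rot: [3.139, -0.0, 1.677]
wrist_force: [1.2, 0.1, -0.0]
finger_gap: 23.6
finger_force: 20.0
clock: 16.18
eef_pos: [468.7, 192.2, 45.7]
eef_rot: [-3.136, 0.001, 1.676]
wrist_force: [-0.3, -0.1, -2.1]
finger_gap: 23.6
finger_force: 20.0
clock: 16.6
eef_pos: [471.3, 193.3, 50.5]
eef_rot: [3.14, -0.0, 1.677]
wrist_force: [0.7, 0.4, 0.2]
finger_gap: 24.0
finger_force: 20.0
```

```bash

python3 -m inch '[{"dx":0,"dy":0,"dz":-0.015,"wx":0,"wy":0,"wz":0,"gripper":0.18},{"dx":0,"dy":0,"dz":-0.028,"wx":0,"wy":0,"wz":0,"gripper":0.18},{"dx":0,"dy":0,"dz":-0.036,"wx":0,"wy":0,"wz":0,"gripper":0.18},{"dx":0,"dy":0,"dz":-0.0385,"wx":0,"wy":0,"wz":0,"gripper":0.18},{"dx":0,"dy":0,"dz":-0.0385,"wx":0,"wy":0,"wz":0,"gripper":0.18}]'
python3 -m inch '[{"dx":0,"dy":0,"dz":0,"wx":0,"wy":0,"wz":0,"gripper":0.18},{"dx":0,"dy":0,"dz":0,"wx":0,"wy":0,"wz":0,"gripper":0.39},{"dx":0,"dy":0,"dz":0,"wx":0,"wy":0,"wz":0,"gripper":0.39},{"dx":0,"dy":0,"dz":0,"wx":0,"wy":0,"wz":0,"gripper":0.39},{"dx":0,"dy":0,"dz":0,"wx":0,"wy":0,"wz":0,"gripper":0.39}]'
python3 -m inch '[{"dx":0,"dy":0,"dz":0.02,"wx":0,"wy":0,"wz":0,"gripper":0.39},{"dx":0,"dy":0,"dz":0.05,"wx":0,"wy":0,"wz":0,"gripper":0.39},{"dx":0,"dy":0,"dz":0.09,"wx":0,"wy":0,"wz":0,"gripper":0.39},{"dx":0,"dy":0,"dz":0.13,"wx":0,"wy":0,"wz":0,"gripper":0.4},{"dx":0,"dy":0,"dz":0.165,"wx":0,"wy":0,"wz":0,"gripper":0.4}]'
```

```text
clock: 17.02
eef_pos: [470.9, 193.1, 11.2]
eef_rot: [3.142, -0.0, 1.677]
wrist_force: [0.6, 0.9, 0.0]
finger_gap: 23.7
finger_force: 20.0
clock: 17.43
eef_pos: [470.9, 193.1, 11.0]
eef_rot: [3.141, -0.0, 1.677]
wrist_force: [0.4, -0.8, 0.9]
finger_gap: 36.7
finger_force: 0.0
clock: 17.85
eef_pos: [470.7, 193.0, 178.5]
eef_rot: [3.14, -0.0, 1.677]
wrist_force: [2.0, 0.0, 0.3]
finger_gap: 37.5
finger_force: 0.0
```

```bash

python3 -m inch '[{"dx":-0.002,"dy":0.024,"dz":0,"wx":0,"wy":0,"wz":2,"gripper":0.4},{"dx":-0.006,"dy":0.064,"dz":0,"wx":0,"wy":0,"wz":2,"gripper":0.4},{"dx":-0.009,"dy":0.103,"dz":0,"wx":0,"wy":0,"wz":2,"gripper":0.4},{"dx":-0.012,"dy":0.14,"dz":0,"wx":0,"wy":0,"wz":2,"gripper":0.4},{"dx":-0.0148,"dy":0.1665,"dz":-0.01,"wx":0,"wy":0,"wz":2,"gripper":0.4}]'
python3 -m inch '[{"dx":0,"dy":0,"dz":-0.025,"wx":0,"wy":0,"wz":0,"gripper":0.4},{"dx":0,"dy":0,"dz":-0.06,"wx":0,"wy":0,"wz":0,"gripper":0.4},{"dx":0,"dy":0,"dz":-0.095,"wx":0,"wy":0,"wz":0,"gripper":0.4},{"dx":0,"dy":0,"dz":-0.11,"wx":0,"wy":0,"wz":0,"gripper":0.4},{"dx":0,"dy":0,"dz":-0.115,"wx":0,"wy":0,"wz":0,"gripper":0.4}]'
python3 -m inch '[{"dx":0,"dy":0,"dz":0,"wx":0,"wy":0,"wz":0,"gripper":0.4},{"dx":0,"dy":0,"dz":0,"wx":0,"wy":0,"wz":0,"gripper":0.4},{"dx":0,"dy":0,"dz":0,"wx":0,"wy":0,"wz":0,"gripper":0.4},{"dx":0,"dy":0,"dz":0,"wx":0,"wy":0,"wz":0,"gripper":0.4},{"dx":0,"dy":0,"dz":0,"wx":0,"wy":0,"wz":0,"gripper":0.4}]'
```

```text
clock: 18.27
eef_pos: [455.9, 362.6, 167.4]
eef_rot: [3.139, -0.002, 1.712]
wrist_force: [0.8, -0.4, 0.3]
finger_gap: 37.8
finger_force: 0.0
clock: 18.68
eef_pos: [454.6, 358.7, 47.7]
eef_rot: [-3.137, 0.002, 1.712]
wrist_force: [-0.8, 0.2, 0.0]
finger_gap: 37.6
finger_force: 0.0
clock: 19.1
eef_pos: [456.4, 359.8, 52.0]
eef_rot: [3.14, -0.001, 1.711]
wrist_force: [0.0, 0.4, 0.4]
finger_gap: 37.8
finger_force: 0.0
```

View pics/m_te.png

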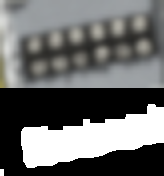

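The crop shows the terminal's middle at about pixel (295.6,197.6). The mask had run into the rack wall, so the true middle is at y ≈ 360, which is where the tool is.

```bash

python3 -m inch '[{"dx":0,"dy":0,"dz":-0.015,"wx":0,"wy":0,"wz":0,"gripper":0.4},{"dx":0,"dy":0,"dz":-0.028,"wx":0,"wy":0,"wz":0,"gripper":0.4},{"dx":0,"dy":0,"dz":-0.038,"wx":0,"wy":0,"wz":0,"gripper":0.4},{"dx":0,"dy":0,"dz":-0.0415,"wx":0,"wy":0,"wz":0,"gripper":0.4},{"dx":0,"dy":0,"dz":-0.0415,"wx":0,"wy":0,"wz":0,"gripper":0.3}]'
python3 -m inch '[{"dx":0,"dy":0,"dz":0,"wx":0,"wy":0,"wz":0,"gripper":0.15},{"dx":0,"dy":0,"dz":0,"wx":0,"wy":0,"wz":0,"gripper":0.15},{"dx":0,"dy":0,"dz":0,"wx":0,"wy":0,"wz":0,"gripper":0.15},{"dx":0,"dy":0,"dz":0,"wx":0,"wy":0,"wz":0,"gripper":0.15},{"dx":0,"dy":0,"dz":0,"wx":0,"wy":0,"wz":0,"gripper":0.15}]' 20
python3 -m inch '[{"dx":0,"dy":0,"dz":0.02,"wx":0,"wy":0,"wz":0,"gripper":0.15},{"dx":0,"dy":0,"dz":0.05,"wx":0,"wy":0,"wz":0,"gripper":0.15},{"dx":0,"dy":0,"dz":0.09,"wx":0,"wy":0,"wz":0,"gripper":0.15},{"dx":0,"dy":0,"dz":0.13,"wx":0,"wy":0,"wz":0,"gripper":0.15},{"dx":0,"dy":0,"dz":0.165,"wx":0,"wy":0,"wz":0,"gripper":0.15}]'
```

```text
clock: 19.52
eef_pos: [455.8, 359.4, 8.9]
eef_rot: [-3.141, 0.001, 1.711]
wrist_force: [0.5, -0.0, 0.1]
finger_gap: 33.9
finger_force: 0.0
clock: 19.93
eef_pos: [456.0, 359.6, 9.4]
eef_rot: [3.142, -0.0, 1.711]
wrist_force: [0.6, -0.6, -0.6]
finger_gap: 21.7
finger_force: 19.8
clock: 20.35
eef_pos: [455.9, 359.5, 177.1]
eef_rot: [3.141, -0.001, 1.711]
wrist_force: [0.1, 0.6, -0.1]
finger_gap: 21.3
finger_force: 19.8
```

```bash

python3 -m inch '[{"dx":0.01,"dy":-0.022,"dz":0,"wx":0,"wy":0,"wz":-2,"gripper":0.15},{"dx":0.026,"dy":-0.056,"dz":0,"wx":0,"wy":0,"wz":-2,"gripper":0.15},{"dx":0.042,"dy":-0.09,"dz":0,"wx":0,"wy":0,"wz":-2,"gripper":0.15},{"dx":0.059,"dy":-0.126,"dz":0,"wx":0,"wy":0,"wz":-2,"gripper":0.15},{"dx":0.0747,"dy":-0.1602,"dz":0,"wx":0,"wy":0,"wz":-2,"gripper":0.15}]'
python3 -m inch '[{"dx":0,"dy":0,"dz":-0.025,"wx":0,"wy":0,"wz":0,"gripper":0.15},{"dx":0,"dy":0,"dz":-0.06,"wx":0,"wy":0,"wz":0,"gripper":0.15},{"dx":0,"dy":0,"dz":-0.095,"wx":0,"wy":0,"wz":0,"gripper":0.15},{"dx":0,"dy":0,"dz":-0.115,"wx":0,"wy":0,"wz":0,"gripper":0.15},{"dx":0,"dy":0,"dz":-0.12,"wx":0,"wy":0,"wz":0,"gripper":0.15}]'
python3 -m inch '[{"dx":0,"dy":0,"dz":0,"wx":0,"wy":0,"wz":0,"gripper":0.15},{"dx":0,"dy":0,"dz":0,"wx":0,"wy":0,"wz":0,"gripper":0.15},{"dx":0,"dy":0,"dz":0,"wx":0,"wy":0,"wz":0,"gripper":0.15},{"dx":0,"dy":0,"dz":0,"wx":0,"wy":0,"wz":0,"gripper":0.15},{"dx":0,"dy":0,"dz":0,"wx":0,"wy":0,"wz":0,"gripper":0.15}]'
```

```text
clock: 20.77
eef_pos: [531.2, 197.6, 174.6]
eef_rot: [3.141, 0.0, 1.677]
wrist_force: [-0.6, 0.5, 0.3]
finger_gap: 21.4
finger_force: 19.8
clock: 21.18
eef_pos: [528.9, 198.7, 50.8]
eef_rot: [-3.136, 0.001, 1.676]
wrist_force: [-1.2, -0.2, -0.2]
finger_gap: 21.5
finger_force: 19.8
clock: 21.6
eef_pos: [531.2, 199.6, 55.6]
eef_rot: [3.14, -0.0, 1.677]
wrist_force: [-0.2, -0.7, -0.1]
finger_gap: 21.6
finger_force: 19.8
```

```bash

python3 -m inch '[{"dx":0,"dy":0,"dz":-0.015,"wx":0,"wy":0,"wz":0,"gripper":0.15},{"dx":0,"dy":0,"dz":-0.03,"wx":0,"wy":0,"wz":0,"gripper":0.15},{"dx":0,"dy":0,"dz":-0.04,"wx":0,"wy":0,"wz":0,"gripper":0.15},{"dx":0,"dy":0,"dz":-0.0438,"wx":0,"wy":0,"wz":0,"gripper":0.15},{"dx":0,"dy":0,"dz":-0.0438,"wx":0,"wy":0,"wz":0,"gripper":0.15}]'
python3 -m inch '[{"dx":0,"dy":0,"dz":0,"wx":0,"wy":0,"wz":0,"gripper":0.15},{"dx":0,"dy":0,"dz":0,"wx":0,"wy":0,"wz":0,"gripper":0.37},{"dx":0,"dy":0,"dz":0,"wx":0,"wy":0,"wz":0,"gripper":0.37},{"dx":0,"dy":0,"dz":0,"wx":0,"wy":0,"wz":0,"gripper":0.37},{"dx":0,"dy":0,"dz":0,"wx":0,"wy":0,"wz":0,"gripper":0.37}]'
python3 -m inch '[{"dx":0,"dy":0,"dz":0.02,"wx":0,"wy":0,"wz":0,"gripper":0.37},{"dx":0,"dy":0,"dz":0.05,"wx":0,"wy":0,"wz":0,"gripper":0.37},{"dx":0,"dy":0,"dz":0.09,"wx":0,"wy":0,"wz":0,"gripper":0.37},{"dx":0,"dy":0,"dz":0.13,"wx":0,"wy":0,"wz":0,"gripper":0.35},{"dx":0,"dy":0,"dz":0.165,"wx":0,"wy":0,"wz":0,"gripper":0.35}]'
```

```text
clock: 22.02
eef_pos: [530.6, 199.4, 10.4]
eef_rot: [-3.141, 0.0, 1.677]
wrist_force: [0.1, -0.1, 0.3]
finger_gap: 22.0
finger_force: 19.9
clock: 22.43
eef_pos: [530.8, 199.4, 10.8]
eef_rot: [3.141, -0.0, 1.677]
wrist_force: [0.8, 0.6, -0.3]
finger_gap: 34.7
finger_force: 0.0
clock: 22.85
eef_pos: [530.6, 199.3, 178.3]
eef_rot: [3.14, -0.0, 1.677]
wrist_force: [0.5, -0.3, 0.1]
finger_gap: 32.7
finger_force: 0.0
```

Next the capacitor, at (396.4,352.6): delta (-134.3,+153.2).

```bash

python3 -m inch '[{"dx":-0.018,"dy":0.02,"dz":0,"wx":0,"wy":0,"wz":2,"gripper":0.35},{"dx":-0.044,"dy":0.05,"dz":0,"wx":0,"wy":0,"wz":2,"gripper":0.35},{"dx":-0.07,"dy":0.08,"dz":0,"wx":0,"wy":0,"wz":2,"gripper":0.35},{"dx":-0.096,"dy":0.11,"dz":0,"wx":0,"wy":0,"wz":2,"gripper":0.35},{"dx":-0.122,"dy":0.139,"dz":0,"wx":0,"wy":0,"wz":2,"gripper":0.35}]'
python3 -m inch '[{"dx":-0.0123,"dy":0.0142,"dz":-0.025,"wx":0,"wy":0,"wz":0,"gripper":0.35},{"dx":-0.0123,"dy":0.0142,"dz":-0.06,"wx":0,"wy":0,"wz":0,"gripper":0.35},{"dx":-0.0123,"dy":0.0142,"dz":-0.095,"wx":0,"wy":0,"wz":0,"gripper":0.35},{"dx":-0.0123,"dy":0.0142,"dz":-0.115,"wx":0,"wy":0,"wz":0,"gripper":0.35},{"dx":-0.0123,"dy":0.0142,"dz":-0.125,"wx":0,"wy":0,"wz":0,"gripper":0.35}]'
python3 -m inch '[{"dx":0,"dy":0,"dz":0,"wx":0,"wy":0,"wz":0,"gripper":0.35},{"dx":0,"dy":0,"dz":0,"wx":0,"wy":0,"wz":0,"gripper":0.35},{"dx":0,"dy":0,"dz":0,"wx":0,"wy":0,"wz":0,"gripper":0.35},{"dx":0,"dy":0,"dz":0,"wx":0,"wy":0,"wz":0,"gripper":0.35},{"dx":0,"dy":0,"dz":0,"wx":0,"wy":0,"wz":0,"gripper":0.35}]'
```

```text
clock: 23.27
eef_pos: [407.3, 339.5, 175.9]
eef_rot: [3.141, -0.0, 1.711]
wrist_force: [0.9, 0.8, 1.2]
finger_gap: 32.8
finger_force: 0.0
clock: 23.68
eef_pos: [395.2, 351.8, 47.9]
eef_rot: [-3.138, 0.002, 1.712]
wrist_force: [0.2, -0.4, 0.3]
finger_gap: 32.9
finger_force: 0.0
clock: 24.1
eef_pos: [396.9, 352.9, 51.8]
eef_rot: [3.14, -0.001, 1.711]
wrist_force: [0.8, -0.6, -0.1]
finger_gap: 32.8
finger_force: 0.0
```

View pics/m_ca.png

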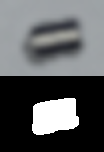

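The crop shows the capacitor at about pixel (299.3,226.5), matching its mask, so I go down and grip.

```bash

python3 -m inch '[{"dx":0,"dy":0,"dz":-0.015,"wx":0,"wy":0,"wz":0,"gripper":0.35},{"dx":0,"dy":0,"dz":-0.028,"wx":0,"wy":0,"wz":0,"gripper":0.35},{"dx":0,"dy":0,"dz":-0.038,"wx":0,"wy":0,"wz":0,"gripper":0.35},{"dx":0,"dy":0,"dz":-0.0415,"wx":0,"wy":0,"wz":0,"gripper":0.35},{"dx":0,"dy":0,"dz":-0.0415,"wx":0,"wy":0,"wz":0,"gripper":0.25}]'
python3 -m inch '[{"dx":0,"dy":0,"dz":0,"wx":0,"wy":0,"wz":0,"gripper":0.09},{"dx":0,"dy":0,"dz":0,"wx":0,"wy":0,"wz":0,"gripper":0.09},{"dx":0,"dy":0,"dz":0,"wx":0,"wy":0,"wz":0,"gripper":0.09},{"dx":0,"dy":0,"dz":0,"wx":0,"wy":0,"wz":0,"gripper":0.09},{"dx":0,"dy":0,"dz":0,"wx":0,"wy":0,"wz":0,"gripper":0.09}]' 15
python3 -m inch '[{"dx":0,"dy":0,"dz":0.02,"wx":0,"wy":0,"wz":0,"gripper":0.09},{"dx":0,"dy":0,"dz":0.05,"wx":0,"wy":0,"wz":0,"gripper":0.09},{"dx":0,"dy":0,"dz":0.09,"wx":0,"wy":0,"wz":0,"gripper":0.09},{"dx":0,"dy":0,"dz":0.13,"wx":0,"wy":0,"wz":0,"gripper":0.09},{"dx":0,"dy":0,"dz":0.165,"wx":0,"wy":0,"wz":0,"gripper":0.09}]'
```

```text
clock: 24.52
eef_pos: [396.4, 352.5, 9.0]
eef_rot: [-3.141, 0.0, 1.711]
wrist_force: [0.1, -0.4, -0.2]
finger_gap: 28.9
finger_force: 0.0
clock: 24.93
eef_pos: [396.6, 352.8, 9.5]
eef_rot: [3.141, -0.0, 1.711]
wrist_force: [-0.4, -0.8, 4.6]
finger_gap: 16.0
finger_force: 15.0
clock: 25.35
eef_pos: [396.3, 352.5, 176.6]
eef_rot: [3.141, -0.0, 1.712]
wrist_force: [0.7, 0.5, 0.4]
finger_gap: 16.2
finger_force: 15.0
```

```bash

python3 -m inch '[{"dx":0.018,"dy":-0.014,"dz":0,"wx":0,"wy":0,"wz":-2,"gripper":0.09},{"dx":0.048,"dy":-0.037,"dz":0,"wx":0,"wy":0,"wz":-2,"gripper":0.09},{"dx":0.078,"dy":-0.06,"dz":0,"wx":0,"wy":0,"wz":-2,"gripper":0.09},{"dx":0.108,"dy":-0.083,"dz":0,"wx":0,"wy":0,"wz":-2,"gripper":0.09},{"dx":0.138,"dy":-0.106,"dz":0,"wx":0,"wy":0,"wz":-2,"gripper":0.09}]'
python3 -m inch '[{"dx":0.03,"dy":-0.022,"dz":0,"wx":0,"wy":0,"wz":0,"gripper":0.09},{"dx":0.05,"dy":-0.036,"dz":-0.005,"wx":0,"wy":0,"wz":0,"gripper":0.09},{"dx":0.0555,"dy":-0.0412,"dz":-0.03,"wx":0,"wy":0,"wz":0,"gripper":0.09},{"dx":0.0555,"dy":-0.0412,"dz":-0.065,"wx":0,"wy":0,"wz":0,"gripper":0.09},{"dx":0.0555,"dy":-0.0412,"dz":-0.1,"wx":0,"wy":0,"wz":0,"gripper":0.09}]'
python3 -m inch '[{"dx":0,"dy":0,"dz":-0.02,"wx":0,"wy":0,"wz":0,"gripper":0.09},{"dx":0,"dy":0,"dz":-0.025,"wx":0,"wy":0,"wz":0,"gripper":0.09},{"dx":0,"dy":0,"dz":-0.025,"wx":0,"wy":0,"wz":0,"gripper":0.09},{"dx":0,"dy":0,"dz":-0.025,"wx":0,"wy":0,"wz":0,"gripper":0.09},{"dx":0,"dy":0,"dz":-0.025,"wx":0,"wy":0,"wz":0,"gripper":0.09}]'
```

```text
clock: 25.77
eef_pos: [535.5, 245.3, 174.2]
eef_rot: [3.142, -0.0, 1.677]
wrist_force: [-0.3, 0.5, 0.6]
finger_gap: 15.9
finger_force: 15.0
clock: 26.18
eef_pos: [590.4, 204.7, 73.1]
eef_rot: [3.14, -0.0, 1.675]
wrist_force: [0.6, -0.1, -0.8]
finger_gap: 15.6
finger_force: 15.0
clock: 26.6
eef_pos: [590.8, 205.7, 51.1]
eef_rot: [3.139, -0.0, 1.677]
wrist_force: [-0.6, 0.0, -0.0]
finger_gap: 16.0
finger_force: 15.0
```

```bash

python3 -m inch '[{"dx":0,"dy":0,"dz":-0.014,"wx":0,"wy":0,"wz":0,"gripper":0.09},{"dx":0,"dy":0,"dz":-0.027,"wx":0,"wy":0,"wz":0,"gripper":0.09},{"dx":0,"dy":0,"dz":-0.036,"wx":0,"wy":0,"wz":0,"gripper":0.09},{"dx":0,"dy":0,"dz":-0.039,"wx":0,"wy":0,"wz":0,"gripper":0.09},{"dx":0,"dy":0,"dz":-0.039,"wx":0,"wy":0,"wz":0,"gripper":0.09}]'
python3 -m inch '[{"dx":0,"dy":0,"dz":0,"wx":0,"wy":0,"wz":0,"gripper":0.09},{"dx":0,"dy":0,"dz":0,"wx":0,"wy":0,"wz":0,"gripper":0.3},{"dx":0,"dy":0,"dz":0,"wx":0,"wy":0,"wz":0,"gripper":0.3},{"dx":0,"dy":0,"dz":0,"wx":0,"wy":0,"wz":0,"gripper":0.3},{"dx":0,"dy":0,"dz":0,"wx":0,"wy":0,"wz":0,"gripper":0.3}]'
python3 -m inch '[{"dx":0,"dy":0,"dz":0.02,"wx":0,"wy":0,"wz":0,"gripper":0.3},{"dx":0,"dy":0,"dz":0.05,"wx":0,"wy":0,"wz":0,"gripper":0.3},{"dx":0,"dy":0,"dz":0.09,"wx":0,"wy":0,"wz":0,"gripper":0.3},{"dx":0,"dy":0,"dz":0.13,"wx":0,"wy":0,"wz":0,"gripper":0.3},{"dx":0,"dy":0,"dz":0.17,"wx":0,"wy":0,"wz":0,"gripper":0.3}]'
python3 -m inch '[{"dx":-0.02,"dy":-0.02,"dz":0.02,"wx":0,"wy":0,"wz":0,"gripper":0.3},{"dx":-0.045,"dy":-0.045,"dz":0.04,"wx":0,"wy":0,"wz":0,"gripper":0.3},{"dx":-0.065,"dy":-0.075,"dz":0.06,"wx":0,"wy":0,"wz":0,"gripper":0.3},{"dx":-0.085,"dy":-0.105,"dz":0.07,"wx":0,"wy":0,"wz":0,"gripper":0.3},{"dx":-0.1,"dy":-0.135,"dz":0.08,"wx":0,"wy":0,"wz":0,"gripper":0.3}]'
python3 -m inch '[{"dx":-0.02,"dy":-0.03,"dz":0,"wx":0,"wy":0,"wz":0,"gripper":0.3},{"dx":-0.04,"dy":-0.06,"dz":0,"wx":0,"wy":0,"wz":0,"gripper":0.3},{"dx":-0.055,"dy":-0.09,"dz":0,"wx":0,"wy":0,"wz":0,"gripper":0.3},{"dx":-0.065,"dy":-0.12,"dz":0,"wx":0,"wy":0,"wz":0,"gripper":0.3},{"dx":-0.065,"dy":-0.14,"dz":0,"wx":0,"wy":0,"wz":0,"gripper":0.3}]'
python3 - <<'E'
from h import *
s=shot('scene','s5.png');t=shot('top','t5.png')
cv2.imwrite('pics/c5.png',np.hstack([cv2.resize(t[105:255,275:415],None,fx=3,fy=3,interpolation=cv2.INTER_CUBIC),cv2.resize(s[150:250,240:390],(375,450)  ,interpolation=cv2.INTER_CUBIC)]))
E
```

```text
clock: 27.02
eef_pos: [589.9, 205.4, 9.9]
eef_rot: [-3.141, 0.0, 1.677]
wrist_force: [0.2, 0.0, -0.6]
finger_gap: 15.9
finger_force: 15.0
clock: 27.43
eef_pos: [589.9, 205.4, 10.2]
eef_rot: [3.141, -0.0, 1.677]
wrist_force: [0.8, -0.6, -0.3]
finger_gap: 28.0
finger_force: 0.0
clock: 27.85
eef_pos: [589.5, 205.3, 182.0]
eef_rot: [-3.141, 0.0, 1.677]
wrist_force: [0.1, -0.1, 0.0]
finger_gap: 28.0
finger_force: 0.0
clock: 28.27
eef_pos: [488.4, 69.4, 261.3]
eef_rot: [3.14, 0.0, 1.677]
wrist_force: [1.5, -0.5, 0.8]
finger_gap: 27.9
finger_force: 0.0
clock: 28.68
eef_pos: [423.4, -71.5, 260.7]
eef_rot: [3.141, 0.001, 1.676]
wrist_force: [0.5, 0.5, 0.8]
finger_gap: 28.5
finger_force: 0.0
```

View pics/c5.png

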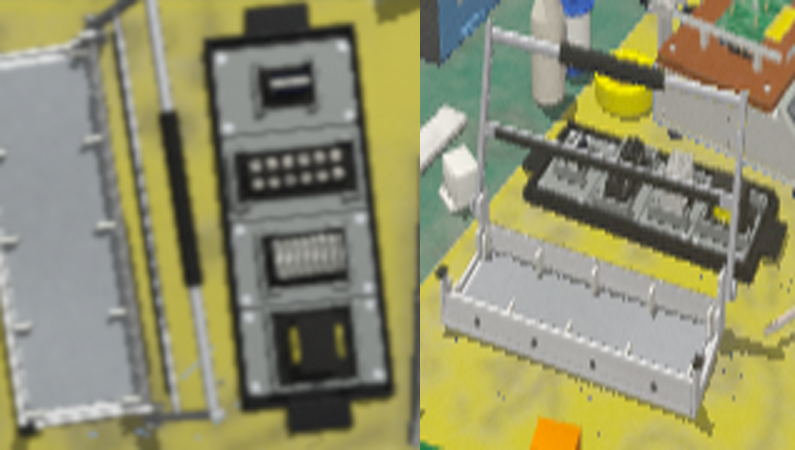

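Final picture: the rack is empty and the bar is right back. All four parts lie lengthwise in their own pockets: capacitor crop (290,84), terminal (297,172), heat sink (310,255), transformer (318,345). Each is within about 2 px (4 mm) of its pocket's middle. Handing in.

```bash
python3 -c "
from cell import manip
print(manip.sign_off())"
```

```text
the job is handed in; nothing more can be done
None
```

I swung the bar right back before moving any part, placed all four parts in their nests and handed the job in at about 29 s; the final picture shows each within about 4 mm of its pocket's middle, but the hand-in gave no verdict.

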